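# Hang the dip basket that fits the next lens

## Task

Get the dip stand ready for the next lens, the one lying in the square ivory dish: first take the finished basket off the hook and stand it upright on the middle of the round cork coaster, then choose the basket that this lens just fits into (about 2 mm of room all round) and hang it by its wire bail in the dip of the hook. Leave the other baskets, the lenses, the pot, the reading frame, the lens gauge and the tweezer holder where they are.

Things in the scene. Friction and masses are not known exactly. Their poses are not given: they have to be found in the camera images.
- stand: Fixed steel stand. Base 120 x 120 x 10 mm. Origin: foot of the post (12 mm thick, 157 high), base centre 10 mm to +x of it. From the post top a hook rod 8 mm thick runs along the stand's -x: sinks 20 mm over 70 mm, level for 20 mm (the dip, rod axis 135 mm above the bench), then turns up to its tip 115 mm from the post axis, 157 mm above the bench.
- hook_seat (a point): Middle of the hook's level dip, on the rod axis, 80 mm from the post axis along the stand's -x, 135 mm above the bench; axes as the stand's.
- basket_old: The finished basket that hangs on the hook at the start: steel dip basket, outer diameter 64 mm, inner 58 mm. Shape and heights as the other baskets. Origin: centre of its underside; z up; the bail lies in its y-z plane.
- basket_a: Steel dip basket, outer diameter 56 mm, inner 50 mm: open round cup 40 mm high; 6 mm wire bail in its y-z plane: legs rise at the +y and -y walls to 70 mm, then slope to an apex at 100 mm, framing a window above the rim. On the apex a black square grip 18 x 18 mm, 100 to 145 mm high, sides along x and y. Origin: centre of underside, z up. 90 to 180 g. Starts on the bench.
- basket_b: Steel dip basket, outer diameter 72 mm, inner 66 mm: open round cup 40 mm high; 6 mm wire bail in its y-z plane: legs rise at the +y and -y walls to 70 mm, then slope to an apex at 100 mm, framing a window above the rim. On the apex a black square grip 18 x 18 mm, 100 to 145 mm high, sides along x and y. Origin: centre of underside, z up. 90 to 180 g. Starts on the bench.
- basket_c: Steel dip basket, outer diameter 88 mm, inner 82 mm: open round cup 40 mm high; 6 mm wire bail in its y-z plane: legs rise at the +y and -y walls to 70 mm, then slope to an apex at 100 mm, framing a window above the rim. On the apex a black square grip 18 x 18 mm, 100 to 145 mm high, sides along x and y. Origin: centre of underside, z up. 90 to 180 g. Starts on the bench.
- basket_a_apex (a point): Apex of the bail of basket_a (wire centreline), 100 mm above its underside. When hung, it lies 9 to 11 mm above the hook's rod axis.
- basket_b_apex (a point): Apex of the bail of basket_b (wire centreline), 100 mm above its underside. When hung, it lies 9 to 11 mm above the hook's rod axis.
- basket_c_apex (a point): Apex of the bail of basket_c (wire centreline), 100 mm above its underside. When hung, it lies 9 to 11 mm above the hook's rod axis.
- basket_old_apex (a point): Apex of the bail of basket_old (wire centreline), 100 mm above its underside. When hung, it lies 9 to 11 mm above the hook's rod axis.
- coaster: Fixed round cork coaster, diameter 110 mm, 3 mm thick; origin: centre of its underside, on the bench.
- job_dish: Fixed square ivory ceramic dish 100 x 100 x 18 mm high, floor 5 mm: holds the next lens. Origin: centre of its underside.
- stock_tray: Fixed dark wooden tray 100 x 200 x 18 mm with two compartments side by side: holds the two lenses that are not wanted now. Origin: centre of its underside.
- lens_a: Round dark sun-lens blank, diameter 46 mm, 9.5 mm thick in the middle, lying flat in the dish or the tray. Origin: centre of its underside.
- lens_b: Round dark sun-lens blank, diameter 62 mm, 9.5 mm thick in the middle, lying flat in the dish or the tray. Origin: centre of its underside.
- lens_c: Round dark sun-lens blank, diameter 78 mm, 9.5 mm thick in the middle, lying flat in the dish or the tray. Origin: centre of its underside.
- pot: Bystander: small ivory ceramic pot, 60 mm wide, 55 mm high. Origin: centre of its underside.
- reading_frame: Bystander: folded tortoise reading frame lying flat, 48 (x) x 130 (y) x 16 mm. Origin: centre of its underside.
- lens_gauge: Bystander: chrome lens gauge lying flat, dial 60 mm wide, 20 mm high, prongs reaching 62 mm along its x. Origin: under the dial's centre.
- tweezer_holder: Bystander: round rubber tweezer holder 44 mm wide with rubber-tipped tweezers, 95 mm high in all. Origin: centre of its underside.
There are look-alikes about, which are no part of the job. Leave any yellow look-alike of the lens_c alone. Leave any purple look-alike of the stand alone.

How it is judged:
By the outcome, as a careful person would: the job done as asked, in the order asked, and still so for the second after the job is handed in, with the robot touching nothing.
It also fails if it takes over 66 s, if anything falls off the work surface, if the arm or the gripper's body presses on something with over 40 N, if the wrist force passes 120 N, or if a joint passes its speed limit or range.

## Robot

A 7-joint arm with a two-finger parallel gripper is mounted at the origin on the work surface. World frame = base frame: x ahead of the robot, y to its left, z up, the work surface at z = 0. Lengths are in m, angles in degrees, forces in N, time in s.
With the tool pointing down it reaches from about 0.425 to 0.95 m from the base axis. Payload 4.7 kg.
Tool frame: the origin (TCP) lies between the finger pads; the fingertips stand 14 mm ahead of it and the grasp point (between the pads) lies 5 mm behind it (tcp_to_tips is the distance from the TCP to the fingertips, in m); z points along the fingers, y is the line along which they close (so a half turn about z gives the same grasp; the last joint's range is limited). The gripper opens to 85 mm and grips with 20 to 120 N. Pads are 22 mm wide; open, the fingers measure 114 mm over their backs; the gripper's body (76 mm by 85 mm) begins 54 mm behind the grasp point. The pads swing forward as they close: fully open they stand 13 mm farther back than shut.
Start: joints at [-71.9, 26.849, -2.785, 87.806, 1.381, 65.374, -4.715], TCP at [0.228, 0.635, 0.245] pointing down, gripper open.
Joint ranges: [-148.3, 148.3], [-19.14, 114.17], [-79.39, 73.82], [5.75, 140.21], [-59.74, 239.74], [12.07, 113.84], [-152.46, 152.46]. Speed limits (degrees/s): [147.25, 147.25, 180, 180, 180, 180, 180].

## Interface

Orientations are given as [roll, pitch, yaw] about the fixed x, y, z axes, in that order (R = Rz(yaw) Ry(pitch) Rx(roll)).
In Python, from workcell import * gives the robot as it stands.
- The arm moves only by the tool play_rows, never from a script. Its argument "rows" is one flat list of numbers, 7 for each row, row after row: the shift along the world's x, y, z in m, then the turn, a rotation vector about the world's x, y, z in degrees, then the opening, from 0 (shut) to 1 (fully open). In form: [tx, ty, tz, wx, wy, wz, jaw, tx, ty, tz, wx, wy, wz, jaw, ...]. A call has 1 to 12 rows; each row is the pose to reach, as a shift and turn from the pose commanded when the call began; what a row does not reach only later rows make up. A row lasts 1/12 s, in which the tool goes at most 41.7 mm and 7.16 degrees, less where a joint would pass 70% of its speed; a pose out of reach is approached as far as the arm can. A call with a gripper value outside its range is refused whole. The fingers move at their own pace and stop on an object; "force" is the grip in N (left out, the last holds). Time passes only in rows, so rows that repeat a pose let the fingers close. It gives the time, the measured TCP pose, the force, the opening and the grip force at its end, in the units of the state.
- observe(): the state, without advancing time (a new reading comes with each control period).
- snapshot(name): name is "scene" or "top"; returns the picture (400x640x3 uint8, red, green, blue); there is no depth.
- get_calibration(name): a dict with "fx", "fy", "cx", "cy" (pixels), "position" and "rotation" of the camera in the world. Camera axes: x right, y up, looking along -z (the intrinsics and any distortion apply to the point x, -y, -z); pixel columns grow to the right and rows downward; lengths in m; the calibration is good to about 2 mm. A picture is of the moment at which its call begins. get_calibration takes no time and is no camera call.
- hand_in(): hands the job in; it is judged then, once.
The state is a dict: "t": time; "joint_positions": joint angles; "qd": joint speeds; "effort": joint torques, N m; "ee_pos": TCP position; "orientation": TCP orientation; "wrist_force": force on the tool from outside, world axes, zero at the start; "torque": the same for the moment, N m; "gripper_width": finger opening in m; "gripper_force": force on a finger pad.
Only numpy, scipy, OpenCV 4.12 (cv2) and the standard library are available. Lean on these libraries where they do the work, as an engineer would, in place of code of your own. Each camera call takes 0.05 s, during which the arm holds its last target. There are 200 camera calls.

## Working session

There is one attempt and no reset: what is moved stays moved. The work goes in short steps, Python scripts to look and compute and a tool call to move; the robot and the scene stay as the last step left them, time stands still between calls to the robot, and variables do not carry over. Pictures are saved under pics/ and viewed, at most 10 in all, crops included, and the job is handed in when it is done.

Besides the shell and the picture viewer there is one more tool, called by a JSON object that holds its "op" and its "data", one argument or row to a line. play_rows: Moves the arm, as the interface text tells. Its arguments: {"type":"object","properties":{"rows":{"type":"array"},"force":{"type":"number"}},"required":["rows"]}

```bash
mkdir -p pics; ls; python3 - <<'E'
from workcell import *
import cv2
for n in("scene","top"):
    im=snapshot(n); cv2.imwrite(f"pics/{n}0.png",im[:,:,::-1]); print(get_calibration(n))
print(observe())
E
```

```text
pics
{'fx': 370.989085919553, 'fy': 370.989085919553, 'cx': 318.5632015167173, 'cy': 204.33504113975215, 'position': array([ 1.16272745, -0.15345914,  0.80086131]), 'rotation': array([42.2076617 , -1.0724867 , 72.31614041])}
{'fx': 383.28694195408997, 'fy': 383.28694195408997, 'cx': 316.72331357186914, 'cy': 201.66440323046712, 'position': array([0.43487009, 0.00820394, 0.99343515]), 'rotation': array([  7.66140978,   0.10142918, -88.79685561])}
{'t': 0.1, 'joint_positions': array([-71.90033725,  26.89305745,  -2.78675122,  87.86848944,
         1.38114742,  65.37422118,  -4.71514116]), 'qd': array([-0.05524254, -0.08434242,  0.03458151, -0.23615455,  0.02242935,
       -0.13787564,  0.00035456]), 'effort': array([ 1.31931964e-03, -5.11511457e+01, -4.66138066e-02, -2.38392824e+01,
        1.08514258e-02,  4.34047732e-03,  3.54310661e-07]), 'ee_pos': array([0.22794633, 0.63480508, 0.24435018]), 'orientation': array([-1.79897837e+02,  2.76261185e-03,  1.60248814e+02]), 'wrist_force': array([-0.7990309 , -0.95266267,  0.01428701]), 'torque': array([0.00436872, 0.01690306, 0.01531047]), 'gripper_force': 0.0, 'gripper_width': 0.08516846175778457}
```

View pics/scene0.png

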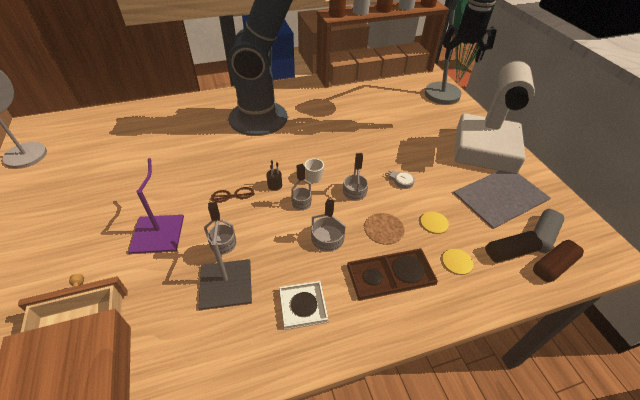

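View pics/top0.png

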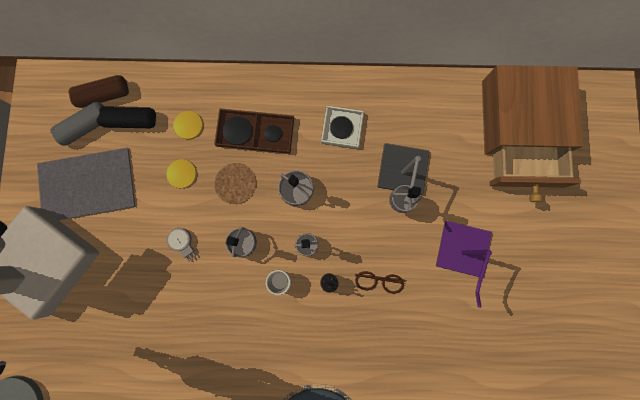

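The top view shows a mid-sized lens in the dish (341,127). The tray lenses are larger at (237,130) and smaller at (273,133). Basket candidates are (296,188) largest, (241,243) middle and (306,245) small. The old basket hangs on the grey stand at (405,198); the purple stand (465,250) and the yellow discs (181,174) and (187,125) are the decoys. I'll enlarge this to confirm.

```bash
cat > h.py <<'E'
import numpy as np, cv2
from scipy.spatial.transform import Rotation as Ro
from workcell import *
def cam(n):
    c=get_calibration(n); return c,Ro.from_euler('xyz',c['rotation'],degrees=True).as_matrix(),np.array(c['position'])
def at(n,u,v,z):
    c,R,p=cam(n); d=R@np.array([(u-c['cx'])/c['fx'],-(v-c['cy'])/c['fy'],-1]); return p+d*(z-p[2])/d[2]
def px(n,P):
    c,R,p=cam(n); q=R.T@(np.array(P)-p); return np.array([c['cx']+c['fx']*q[0]/-q[2],c['cy']-c['fy']*q[1]/-q[2]])
def tri(u1,v1,u2,v2):
    A=[];b=[]
    for n,u,v in(("scene",u1,v1),("top",u2,v2)):
        c,R,p=cam(n); d=at(n,u,v,0)-p; d/=np.linalg.norm(d); M=np.eye(3)-np.outer(d,d); A.append(M);b.append(M@p)
    A=np.vstack(A);b=np.hstack(b); x,*_=np.linalg.lstsq(A,b,rcond=None); return x,np.linalg.norm(A@x-b)
def crop(src,dst,x0,y0,x1,y1,s):
    im=cv2.imread(src)[y0:y1,x0:x1]; cv2.imwrite(dst,cv2.resize(im,None,fx=s,fy=s,interpolation=cv2.INTER_CUBIC))
E
python3 - <<'E'
from h import *
crop("pics/top0.png","pics/c1.png",205,95,475,295,2.9)
# c2: scene mosaic
im=cv2.imread("pics/scene0.png")
cv2.imwrite("pics/c2.png",cv2.resize(im[140:335,190:450],None,fx=3,fy=3,interpolation=cv2.INTER_CUBIC))
np.set_printoptions(precision=4,suppress=True)
for u,v in((341,127),(237,130),(273,133)): print(at("top",u,v,.014))
E
```

```text
[ 0.7673 -0.0474  0.014 ]
[0.7535 0.2276 0.014 ]
[0.7472 0.1321 0.014 ]
```

View pics/c1.png

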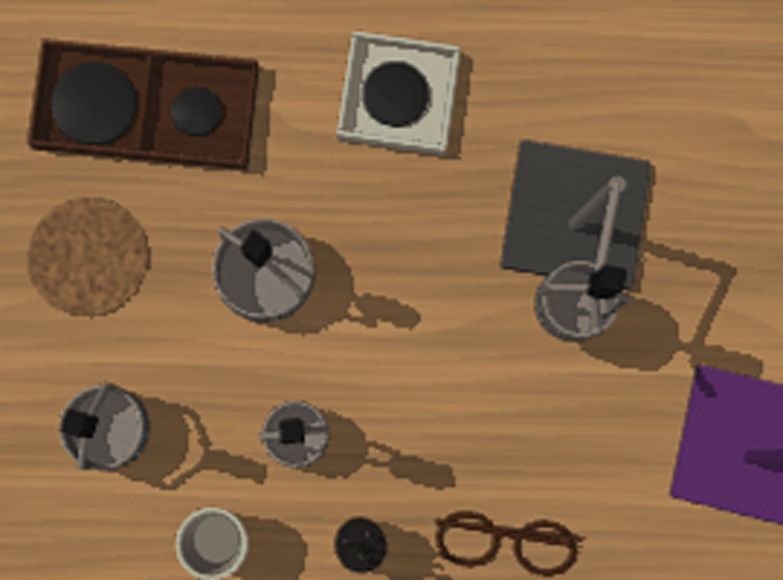

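View pics/c2.png

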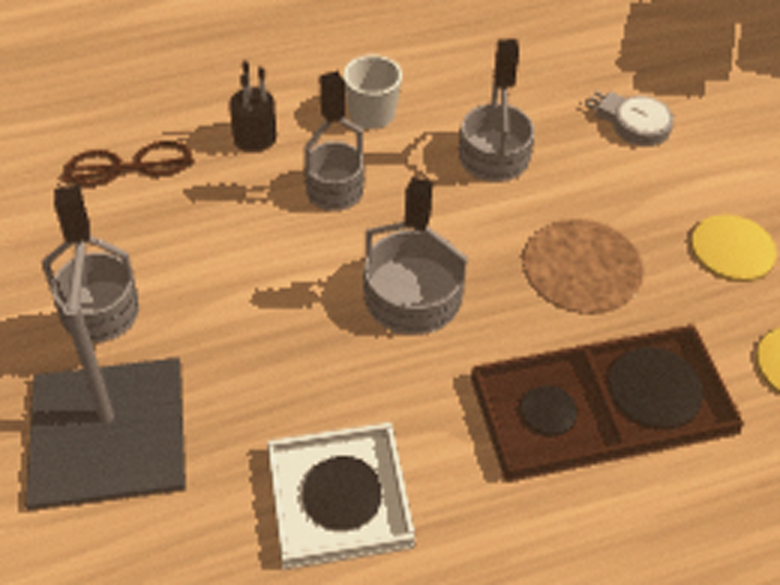

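Crops confirm: the dish lens is about 23 px, or 60 mm, so it is lens_b. The basket at c1 (104,428), full frame (241,243), is about 74 mm across, so it is basket_b; the one at (263,270) is c and the one at (295,435) is a. The old basket's grip is at c1 (606,283) on the dark stand. Next I'll triangulate.

```bash
cat >> h.py <<'E'
def c1(U,V): return (U+.5)/2.9-.5+205,(V+.5)/2.9-.5+95
def c2(U,V): return (U+.5)/3-.5+190,(V+.5)/3-.5+140
np.set_printoptions(precision=4,suppress=True)
E
python3 - <<'E'
from h import *
def show(t,s,T,z):
    a=at("scene",*c2(*s),z) if s else None; b=at("top",*c1(*T),z) if T else None
    print(t,z,a,b, tri(*c2(*s),*c1(*T)) if s and T else '')
show("B grip",(507,63),(80,424),.1225)
show("B rim",(496,138),(104,428),.04)
show("B leg up",None,(106,386),.07); show("B leg lo",None,(82,467),.07)
show("old grip",(73,213),(606,283),.1675)
show("old rim",(97,283),(577,300),.085)
show("coaster",(583,265),(89,257),.003)
cs=[(521,141),(652,162),(634,292),(502,268)]
P=[at("top",*c1(*c),.01) for c in cs]; print("base",*P,np.mean(P,0))
Q=[at("scene",*c2(*c),.01) for c in [(36,375),(180,360),(185,488),(27,505)]]; print("baseS",*Q,np.mean(Q,0))
show("post top",None,(617,185),.157)
show("post foot",(109,420),(578,222),.01)
show("A grip",(332,96),(291,431),.1225)
show("C grip",(419,204),(256,248),.1225)
show("pot",(374,90),(211,542),.055)
E
```

```text
B grip 0.1225 [0.4565 0.2018 0.1225] [0.4585 0.2014 0.1225] (array([0.4584, 0.2009, 0.1243]), np.float64(0.00012624066943637595))
B rim 0.04 [0.4701 0.1936 0.04  ] [0.4578 0.199  0.04  ] (array([0.4578, 0.2008, 0.0265]), np.float64(0.0013649474183385485))
B leg up 0.07 None [0.4918 0.193  0.07  ] 
B leg lo 0.07 None [0.4248 0.2096 0.07  ] 
old grip 0.1675 [ 0.5695 -0.1993  0.1675] [ 0.571  -0.1988  0.1675] (array([ 0.5708, -0.1989,  0.1687]), np.float64(0.0004907043254007693))
old rim 0.085 [ 0.5732 -0.1962  0.085 ] [ 0.5699 -0.1954  0.085 ] (array([ 0.5704, -0.1963,  0.0816]), np.float64(0.00013723586500483941))
coaster 0.003 [0.6135 0.2267 0.003 ] [0.6123 0.2273 0.003 ] (array([0.6125, 0.2275, 0.0015]), np.float64(0.00016823805592280962))
base [ 0.7264 -0.1626  0.01  ] [ 0.7092 -0.2815  0.01  ] [ 0.5893 -0.2632  0.01  ] [ 0.6087 -0.1453  0.01  ] [ 0.6584 -0.2132  0.01  ]
baseS [ 0.5933 -0.2621  0.01  ] [ 0.6134 -0.1454  0.01  ] [ 0.7306 -0.1634  0.01  ] [ 0.7092 -0.2805  0.01  ] [ 0.6616 -0.2128  0.01  ]
post top 0.157 None [ 0.6494 -0.2109  0.157 ] 
post foot 0.01 [ 0.6536 -0.2105  0.01  ] [ 0.6522 -0.2138  0.01  ] (array([ 0.6526, -0.2123,  0.0091]), np.float64(0.002398196960137671))
A grip 0.1225 [0.4536 0.0347 0.1225] [0.4565 0.0367 0.1225] (array([0.4562, 0.0353, 0.1247]), np.float64(0.0018272900547454262))
C grip 0.1225 [0.5984 0.0675 0.1225] [0.6009 0.0682 0.1225] (array([0.6003, 0.0674, 0.1247]), np.float64(0.0008808219305963752))
pot 0.055 [0.3865 0.0955 0.055 ] [0.3653 0.1029 0.055 ] (array([0.3634, 0.104 , 0.0327]), np.float64(0.0015440672601764527))
```

{"op": "play_rows", "data": {
  "rows": [0.19, -0.415, 0.01, 0, 0, -84, 1, 0.19, -0.415, 0.01, 0, 0, -84, 1, 0.19, -0.415, 0.01, 0, 0, -84, 1, 0.19, -0.415, 0.01, 0, 0, -84, 1, 0.19, -0.415, 0.01, 0, 0, -84, 1, 0.19, -0.415, 0.01, 0, 0, -84, 1, 0.19, -0.415, 0.01, 0, 0, -84, 1, 0.19, -0.415, 0.01, 0, 0, -84, 1, 0.19, -0.415, 0.01, 0, 0, -84, 1, 0.19, -0.415, 0.01, 0, 0, -84, 1, 0.19, -0.415, 0.01, 0, 0, -84, 1, 0.19, -0.415, 0.01, 0, 0, -84, 1]
}}

```text
t: 1.1
ee_pos: [0.4212, 0.2119, 0.2557]
orientation: [179.9, 0.1, 75.2]
wrist_force: [-0.6, -0.3, -0.0]
gripper_width: 0.0857
gripper_force: 0.0
```

{"op": "play_rows", "data": {
  "rows": [0.153, -0.419, -0.005, 0, 0, -84.5, 1, 0.153, -0.419, -0.005, 0, 0, -84.5, 1, 0.153, -0.419, -0.005, 0, 0, -84.5, 1, 0.153, -0.419, -0.005, 0, 0, -84.5, 1, 0.153, -0.419, -0.005, 0, 0, -84.5, 1, 0.153, -0.419, -0.005, 0, 0, -84.5, 1, 0.153, -0.419, -0.005, 0, 0, -84.5, 1, 0.153, -0.419, -0.005, 0, 0, -84.5, 1, 0.153, -0.419, -0.005, 0, 0, -84.5, 1, 0.153, -0.419, -0.005, 0, 0, -84.5, 1, 0.153, -0.419, -0.005, 0, 0, -84.5, 1, 0.153, -0.419, -0.005, 0, 0, -84.5, 1]
}}

```text
t: 2.1
ee_pos: [0.571, -0.2062, 0.2505]
orientation: [179.7, -0.1, -9.1]
wrist_force: [-0.5, -0.3, 0.4]
gripper_width: 0.0858
gripper_force: 0.0
```

```bash
python3 - <<'E'
from h import *
im=snapshot("scene"); cv2.imwrite("pics/s1.png",im[:,:,::-1]); o=observe(); print(o['ee_pos'],o['orientation'],o['joint_positions'])
crop("pics/s1.png","pics/s1c.png",150,130,310,300,3.5)
E
```

```text
[ 0.5707 -0.2028  0.2499] [179.8118   0.0375  -9.0605] [-19.1247  25.3102  47.7582  99.46   -20.3395  64.3522 -64.2043]
```

View pics/s1c.png

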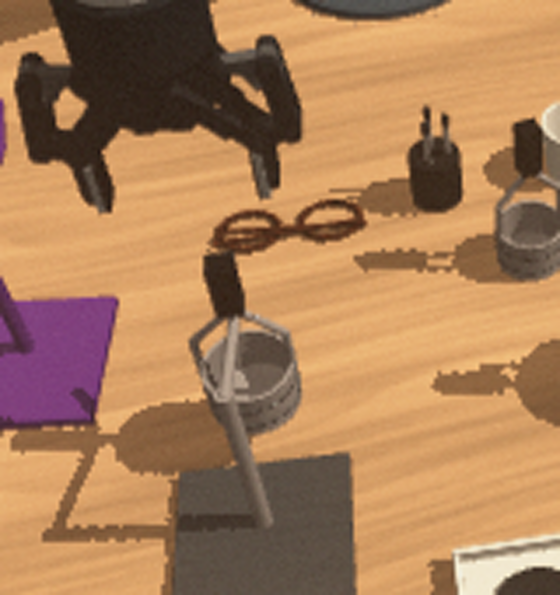

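The open jaws straddle the old basket's grip (crop (225,285)) along its bail, with the rod crossing beneath. Descending.

{"op": "play_rows", "data": {
  "rows": [0, 0, 0, 0, 0, 0, 1, 0, 0, -0.01, 0, 0, 0, 1, 0, 0, -0.02, 0, 0, 0, 1, 0, 0, -0.03, 0, 0, 0, 1, 0, 0, -0.04, 0, 0, 0, 1, 0, 0, -0.05, 0, 0, 0, 1, 0, 0, -0.06, 0, 0, 0, 1, 0, 0, -0.07, 0, 0, 0, 1, 0, 0, -0.077, 0, 0, 0, 1, 0, 0, -0.082, 0, 0, 0, 1, 0, 0, -0.082, 0, 0, 0, 1, 0, 0, -0.082, 0, 0, 0, 1]
}}

```text
t: 3.15
ee_pos: [0.5712, -0.1989, 0.1682]
orientation: [180.0, 0.0, -8.3]
wrist_force: [0.1, 0.7, -0.5]
gripper_width: 0.0853
gripper_force: 0.0
```

{"op": "play_rows", "data": {
  "force": 40,
  "rows": [0, 0, 0, 0, 0, 0, 0.6, 0, 0, 0, 0, 0, 0, 0.4, 0, 0, 0, 0, 0, 0, 0.3, 0, 0, 0, 0, 0, 0, 0.2, 0, 0, 0, 0, 0, 0, 0.15, 0, 0, 0, 0, 0, 0, 0.1, 0, 0, 0, 0, 0, 0, 0.05, 0, 0, 0, 0, 0, 0, 0, 0, 0, 0, 0, 0, 0, 0, 0, 0, 0, 0, 0, 0, 0, 0, 0, 0, 0, 0, 0, 0]
}}

```text
t: 4.07
ee_pos: [0.5712, -0.1994, 0.1686]
orientation: [179.9, -0.0, -8.3]
wrist_force: [-0.2, -2.6, 2.4]
gripper_width: 0.0175
gripper_force: 43.3
```

{"op": "play_rows", "data": {
  "force": 60,
  "rows": [0, 0, 0.004, 0, 0, 0, 0, 0, 0, 0.009, 0, 0, 0, 0, 0, 0, 0.015, 0, 0, 0, 0, 0, 0, 0.021, 0, 0, 0, 0, 0, 0, 0.027, 0, 0, 0, 0, 0, 0, 0.031, 0, 0, 0, 0, 0, 0, 0.033, 0, 0, 0, 0, 0, 0, 0.033, 0, 0, 0, 0, 0, 0, 0.033, 0, 0, 0, 0]
}}

```text
t: 4.82
ee_pos: [0.5711, -0.1986, 0.2013]
orientation: [-180.0, -0.0, -8.3]
wrist_force: [-0.2, 0.0, -0.9]
gripper_width: 0.0171
gripper_force: 59.3
```

{"op": "play_rows", "data": {
  "rows": [-0.004, 0.0005, 0, 0, 0, 0, 0, -0.01, 0.0015, 0, 0, 0, 0, 0, -0.019, 0.003, 0, 0, 0, 0, 0, -0.029, 0.0045, 0, 0, 0, 0, 0, -0.039, 0.006, 0, 0, 0, 0, 0, -0.049, 0.0075, 0, 0, 0, 0, 0, -0.059, 0.009, 0, 0, 0, 0, 0, -0.069, 0.0105, 0, 0, 0, 0, 0, -0.078, 0.0115, 0, 0, 0, 0, 0, -0.086, 0.013, 0, 0, 0, 0, 0, -0.09, 0.0135, 0, 0, 0, 0, 0, -0.09, 0.0135, 0, 0, 0, 0, 0]
}}

```text
t: 5.82
ee_pos: [0.4802, -0.1851, 0.2014]
orientation: [-180.0, 0.0, -8.3]
wrist_force: [0.5, -1.2, -0.7]
gripper_width: 0.0169
gripper_force: 59.3
```

```bash
python3 - <<'E'
from h import *
im=snapshot("scene"); cv2.imwrite("pics/s2.png",im[:,:,::-1]); o=observe(); print(o['ee_pos'],o['orientation'],o['joint_positions'],o['wrist_force'],o['gripper_width'])
crop("pics/s2.png","pics/s2c.png",150,100,330,290,3)
E
```

```text
[ 0.481  -0.1851  0.2015] [-179.9848   -0.0359   -8.2536] [-22.9703  18.9847  49.0426 114.2444 -17.6329  54.332  -63.281 ] [-0.6764  0.622  -0.6809] 0.01731024316614386
```

View pics/s2c.png

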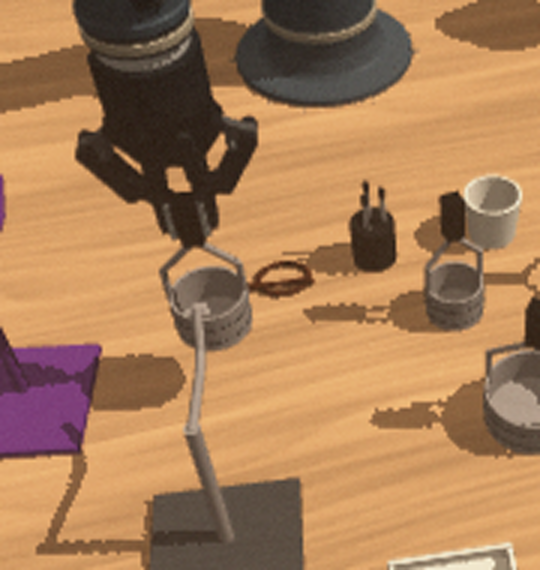

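The old basket is clear of the hook tip (crop (198,310)) and upright in the jaws. Lifting and carrying it to the coaster.

{"op": "play_rows", "data": {
  "rows": [0, 0, 0.006, 0, 0, 0, 0, 0, 0, 0.018, 0, 0, 0, 0, 0, 0, 0.033, 0, 0, 0, 0, 0, 0, 0.048, 0, 0, 0, 0, 0, 0, 0.063, 0, 0, 0, 0, 0.003, 0.008, 0.078, 0, 0, 2, 0, 0.008, 0.023, 0.088, 0, 0, 5, 0, 0.014, 0.044, 0.092, 0, 0, 9, 0, 0.021, 0.066, 0.092, 0, 0, 14, 0, 0.028, 0.088, 0.092, 0, 0, 19, 0, 0.035, 0.11, 0.092, 0, 0, 24, 0, 0.042, 0.132, 0.092, 0, 0, 29, 0]
}}

```text
t: 6.87
ee_pos: [0.524, -0.0524, 0.2947]
orientation: [179.9, -0.1, 21.0]
wrist_force: [0.4, 0.8, -1.1]
gripper_width: 0.0172
gripper_force: 59.2
```

{"op": "play_rows", "data": {
  "rows": [0.007, 0.022, 0, 0, 0, 5, 0, 0.014, 0.044, 0, 0, 0, 10, 0, 0.021, 0.066, 0, 0, 0, 15, 0, 0.028, 0.088, 0, 0, 0, 20, 0, 0.035, 0.11, 0, 0, 0, 25, 0, 0.042, 0.132, 0, 0, 0, 30, 0, 0.05, 0.156, 0, 0, 0, 35, 0, 0.057, 0.18, 0, 0, 0, 40, 0, 0.064, 0.204, 0, 0, 0, 44, 0, 0.071, 0.226, 0, 0, 0, 48, 0, 0.077, 0.244, 0, 0, 0, 52, 0, 0.082, 0.258, 0, 0, 0, 55, 0]
}}

```text
t: 7.87
ee_pos: [0.6059, 0.2073, 0.2942]
orientation: [179.9, -0.0, 76.0]
wrist_force: [-0.0, 0.6, -0.8]
gripper_width: 0.0171
gripper_force: 59.2
```

{"op": "play_rows", "data": {
  "rows": [0.004, 0.012, 0, 0, 0, 0, 0, 0.007, 0.02, 0, 0, 0, 0, 0, 0.0085, 0.023, 0, 0, 0, 0, 0, 0.0085, 0.023, 0, 0, 0, 0, 0, 0.0085, 0.023, 0, 0, 0, 0, 0, 0.0085, 0.023, 0, 0, 0, 0, 0]
}}

```text
t: 8.37
ee_pos: [0.6137, 0.2264, 0.2936]
orientation: [180.0, 0.0, 75.6]
wrist_force: [0.2, -0.3, -1.9]
gripper_width: 0.0171
gripper_force: 59.2
```

```bash
python3 - <<'E'
from h import *
o=observe(); print(o['ee_pos'],o['orientation'],o['joint_positions'],o['wrist_force'],o['gripper_width'],o['t'])
E
```

```text
[0.6137 0.2264 0.2936] [179.9832   0.0307  75.6248] [-42.5273  24.0433  26.3702  88.7469 -11.0791  69.8199 -28.6793] [ 0.2165 -0.29   -1.8883] 0.01712865260792822 8.3667
```

{"op": "play_rows", "data": {
  "rows": [0, 0, -0.006, 0, 0, 0, 0, 0, 0, -0.02, 0, 0, 0, 0, 0, 0, -0.038, 0, 0, 0, 0, 0, 0, -0.056, 0, 0, 0, 0, 0, 0, -0.074, 0, 0, 0, 0, 0, 0, -0.092, 0, 0, 0, 0, 0, 0, -0.11, 0, 0, 0, 0, 0, 0, -0.126, 0, 0, 0, 0, 0, 0, -0.14, 0, 0, 0, 0, 0, 0, -0.15, 0, 0, 0, 0, 0, 0, -0.156, 0, 0, 0, 0, 0, 0, -0.159, 0, 0, 0, 0]
}}

```text
t: 9.37
ee_pos: [0.6133, 0.2274, 0.1335]
orientation: [-180.0, 0.0, 75.7]
wrist_force: [0.2, 0.4, -1.1]
gripper_width: 0.0171
gripper_force: 59.2
```

{"op": "play_rows", "data": {
  "rows": [0, 0, -0.001, 0, 0, 0, 0, 0, 0, -0.002, 0, 0, 0, 0, 0, 0, -0.003, 0, 0, 0, 0, 0, 0, -0.004, 0, 0, 0, 0, 0, 0, -0.005, 0, 0, 0, 0, 0, 0, -0.006, 0, 0, 0, 0, 0, 0, -0.007, 0, 0, 0, 0, 0, 0, -0.007, 0, 0, 0, 0]
}}

```text
t: 10.03
ee_pos: [0.6138, 0.2279, 0.1276]
orientation: [180.0, -0.0, 75.7]
wrist_force: [-0.6, -0.2, -0.2]
gripper_width: 0.0175
gripper_force: 59.4
```

{"op": "play_rows", "data": {
  "rows": [0, 0, -0.0005, 0, 0, 0, 0, 0, 0, -0.001, 0, 0, 0, 0, 0, 0, -0.0015, 0, 0, 0, 0, 0, 0, -0.0015, 0, 0, 0, 0]
}}

```text
t: 10.37
ee_pos: [0.6141, 0.2279, 0.1275]
orientation: [180.0, -0.1, 75.7]
wrist_force: [-2.0, -0.0, 7.2]
gripper_width: 0.0174
gripper_force: 60.5
```

Contact felt (7 N up). Releasing and rising.

{"op": "play_rows", "data": {
  "rows": [0, 0, 0.0012, 0, 0, 0, 0, 0, 0, 0.0012, 0, 0, 0, 0.3, 0, 0, 0.0012, 0, 0, 0, 0.5, 0, 0, 0.0012, 0, 0, 0, 0.8, 0, 0, 0.0012, 0, 0, 0, 1, 0, 0, 0.0012, 0, 0, 0, 1, 0, 0, 0.008, 0, 0, 0, 1, 0, 0, 0.02, 0, 0, 0, 1, 0, 0, 0.04, 0, 0, 0, 1, 0, 0, 0.06, 0, 0, 0, 1, 0, 0, 0.08, 0, 0, 0, 1, 0, 0, 0.1, 0, 0, 0, 1]
}}

```text
t: 11.37
ee_pos: [0.6139, 0.2277, 0.2282]
orientation: [179.9, -0.1, 75.7]
wrist_force: [-0.1, -0.1, -0.6]
gripper_width: 0.0857
gripper_force: 0.0
```

{"op": "play_rows", "data": {
  "rows": [-0.02, -0.003, 0.01, 0, 0, 0, 1, -0.05, -0.008, 0.01, 0, 0, 0, 1, -0.08, -0.014, 0.01, 0, 0, 0, 1, -0.11, -0.019, 0.01, 0, 0, 0, 1, -0.135, -0.023, 0.01, 0, 0, 0, 1, -0.15, -0.026, 0.01, 0, 0, 0, 1, -0.155, -0.0265, 0.01, 0, 0, 0, 1, -0.155, -0.0265, 0.01, 0, 0, 0, 1, -0.155, -0.0265, 0.01, 0, 0, 0, 1]
}}

```text
t: 12.12
ee_pos: [0.4598, 0.2017, 0.2368]
orientation: [179.9, -0.1, 75.7]
wrist_force: [0.9, 0.4, 0.3]
gripper_width: 0.0857
gripper_force: 0.0
```

```bash
python3 - <<'E'
from h import *
o=observe(); print(o['ee_pos'],o['orientation'],o['joint_positions'],o['t'])
for n in("scene","top"):
    im=snapshot(n); cv2.imwrite(f"pics/{n}3.png",im[:,:,::-1])
a=cv2.imread("pics/scene3.png")[130:270,270:450]; b=cv2.imread("pics/top3.png")[140:290,180:360]
r=lambda i:cv2.resize(i,None,fx=3.4,fy=3.4,interpolation=cv2.INTER_CUBIC)[:480,:]
i=[cv2.resize(x[:140],None,fx=2.2,fy=2.2,interpolation=cv2.INTER_CUBIC) for x in(a,b)]
cv2.imwrite("pics/m3.png",np.hstack(i))
E
```

```text
[0.4598 0.2017 0.2368] [179.8857  -0.1026  75.741 ] [-50.8117  11.3444  25.9179 112.8073  -5.8949  56.9488 -36.3848] 12.1167
```

View pics/m3.png

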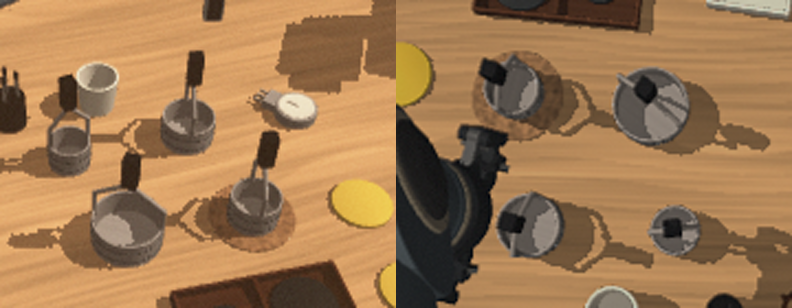

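The old basket stands upright on the coaster (left half (255,205), right half (514,88)), and nothing else has moved. I'll check its centring numerically.

```bash
python3 - <<'E'
from h import *
s=lambda U,V:((U+.5)/2.2-.5+270,(V+.5)/2.2-.5+130)
t=lambda U,V:((U-396+.5)/2.2-.5+180,(V+.5)/2.2-.5+140)
print("rim",at("scene",*s(255,205),.043),at("top",*t(514,88),.043))
print("grip",at("scene",*s(267,149),.1255),at("top",*t(492,71),.1255))
print("coaster",at("scene",*s(246,216),.003),at("top",*t(519,95),.003))
print("Bgrip",at("scene",*s(195,68),.1225),at("top",*t(516,222),.1225))
E
```

```text
rim [0.6265 0.219  0.043 ] [0.6141 0.224  0.043 ]
grip [0.613  0.2264 0.1255] [0.6162 0.2292 0.1255]
coaster [0.6112 0.2203 0.003 ] [0.6133 0.2267 0.003 ]
Bgrip [0.4562 0.201  0.1225] [0.4591 0.1969 0.1225]
```

{"op": "play_rows", "data": {
  "rows": [-0.001, 0, -0.01, 0, 0, 0, 1, -0.001, 0, -0.025, 0, 0, 0, 1, -0.001, 0, -0.04, 0, 0, 0, 1, -0.001, 0, -0.055, 0, 0, 0, 1, -0.001, 0, -0.07, 0, 0, 0, 1, -0.001, 0, -0.085, 0, 0, 0, 1, -0.001, 0, -0.098, 0, 0, 0, 1, -0.001, 0, -0.107, 0, 0, 0, 1, -0.001, 0, -0.112, 0, 0, 0, 1, -0.001, 0, -0.113, 0, 0, 0, 1, -0.001, 0, -0.113, 0, 0, 0, 1, -0.001, 0, -0.113, 0, 0, 0, 1]
}}

```text
t: 13.22
ee_pos: [0.4581, 0.2014, 0.1233]
orientation: [180.0, -0.0, 75.7]
wrist_force: [0.4, 0.1, 0.6]
gripper_width: 0.0855
gripper_force: 0.0
```

{"op": "play_rows", "data": {
  "force": 40,
  "rows": [0, 0, 0, 0, 0, 0, 0.6, 0, 0, 0, 0, 0, 0, 0.4, 0, 0, 0, 0, 0, 0, 0.3, 0, 0, 0, 0, 0, 0, 0.2, 0, 0, 0, 0, 0, 0, 0.15, 0, 0, 0, 0, 0, 0, 0.1, 0, 0, 0, 0, 0, 0, 0.05, 0, 0, 0, 0, 0, 0, 0, 0, 0, 0, 0, 0, 0, 0, 0, 0, 0, 0, 0, 0, 0, 0, 0, 0, 0, 0, 0, 0]
}}

```text
t: 14.13
ee_pos: [0.458, 0.2014, 0.1231]
orientation: [180.0, -0.0, 75.7]
wrist_force: [0.3, 0.5, 3.3]
gripper_width: 0.0178
gripper_force: 40.2
```

{"op": "play_rows", "data": {
  "force": 60,
  "rows": [0, 0, 0.003, 0, 0, 0, 0, 0, 0, 0.012, 0, 0, 0, 0, 0, 0, 0.028, 0, 0, 0, 0, 0, 0, 0.045, 0, 0, 0, 0, 0, 0, 0.063, 0, 0, 0, 0, 0, 0, 0.081, 0, 0, 0, 0, 0, 0, 0.099, 0, 0, 0, 0, 0, 0, 0.117, 0, 0, 0, 0, 0, 0, 0.135, 0, 0, 0, 0, 0, 0, 0.152, 0, 0, 0, 0, 0, 0, 0.164, 0, 0, 0, 0, 0, 0, 0.17, 0, 0, 0, 0]
}}

```text
t: 15.13
ee_pos: [0.4578, 0.2012, 0.2947]
orientation: [179.9, -0.1, 75.7]
wrist_force: [-0.1, 0.6, -1.7]
gripper_width: 0.0169
gripper_force: 58.7
```

{"op": "play_rows", "data": {
  "rows": [0.001, -0.006, 0, 0, 0, -1, 0, 0.002, -0.018, 0, 0, 0, -4, 0, 0.003, -0.034, 0, 0, 0, -8, 0, 0.004, -0.052, 0, 0, 0, -12, 0, 0.005, -0.07, 0, 0, 0, -16, 0, 0.005, -0.088, 0, 0, 0, -20, 0, 0.006, -0.106, 0, 0, 0, -24, 0, 0.007, -0.124, 0, 0, 0, -28, 0, 0.008, -0.142, 0, 0, 0, -32, 0, 0.009, -0.16, 0, 0, 0, -36, 0, 0.01, -0.178, 0, 0, 0, -40, 0, 0.01, -0.196, 0, 0, 0, -44, 0]
}}

```text
t: 16.13
ee_pos: [0.4666, 0.0038, 0.2918]
orientation: [-180.0, 0.1, 31.5]
wrist_force: [0.4, 0.4, -1.3]
gripper_width: 0.0173
gripper_force: 58.6
```

{"op": "play_rows", "data": {
  "rows": [0.001, -0.018, 0, 0, 0, -4, 0, 0.002, -0.036, 0, 0, 0, -8, 0, 0.003, -0.054, 0, 0, 0, -12, 0, 0.004, -0.072, 0, 0, 0, -16, 0, 0.005, -0.09, 0, 0, 0, -20, 0, 0.005, -0.108, 0, 0, 0, -24, 0, 0.006, -0.126, 0, 0, 0, -28, 0, 0.007, -0.144, 0, 0, 0, -32, 0, 0.008, -0.162, 0, 0, 0, -36, 0, 0.008, -0.177, 0, 0, 0, -39, 0, 0.009, -0.187, 0, 0, 0, -40, 0, 0.009, -0.19, 0, 0, 0, -40, 0]
}}

```text
t: 17.13
ee_pos: [0.4764, -0.187, 0.2929]
orientation: [179.9, -0.0, -8.5]
wrist_force: [0.2, -0.7, -1.6]
gripper_width: 0.0173
gripper_force: 58.7
```

```bash
python3 - <<'E'
from h import *
im=snapshot("scene"); im=snapshot("scene"); cv2.imwrite("pics/s4.png",im[:,:,::-1]); o=observe(); print(o['ee_pos'],o['orientation'],o['joint_positions'],o['wrist_force'],o['gripper_width'])
E
```

```text
[ 0.4766 -0.185   0.2926] [179.9939   0.0306  -8.2971] [-27.129   11.3906  51.3079 108.3411  -9.7907  64.8341 -70.4742] [-0.5403  0.1891 -1.2448] 0.01683287872360151
```

{"op": "play_rows", "data": {
  "rows": [0, 0, -0.005, 0, 0, 0, 0, 0, 0, -0.015, 0, 0, 0, 0, 0, 0, -0.028, 0, 0, 0, 0, 0, 0, -0.042, 0, 0, 0, 0, 0, 0, -0.056, 0, 0, 0, 0, 0, 0, -0.07, 0, 0, 0, 0, 0, 0, -0.081, 0, 0, 0, 0, 0, 0, -0.088, 0, 0, 0, 0, 0, 0, -0.091, 0, 0, 0, 0, 0, 0, -0.091, 0, 0, 0, 0, 0, 0, -0.091, 0, 0, 0, 0]
}}

```text
t: 18.15
ee_pos: [0.4769, -0.1848, 0.2021]
orientation: [180.0, -0.0, -8.2]
wrist_force: [0.1, -0.1, -1.0]
gripper_width: 0.0173
gripper_force: 58.7
```

```bash
python3 - <<'E'
from h import *
im=snapshot("scene"); cv2.imwrite("pics/s5.png",im[:,:,::-1]); o=observe(); print(o['ee_pos'],o['orientation'],o['wrist_force'],o['gripper_width'])
im=snapshot("top"); cv2.imwrite("pics/t5.png",im[:,:,::-1])
a=cv2.imread("pics/s5.png")[110:280,170:310]; b=cv2.imread("pics/t5.png")[110:280,340:480]
cv2.imwrite("pics/m5.png",np.hstack([cv2.resize(x,None,fx=2.8,fy=2.8,interpolation=cv2.INTER_CUBIC) for x in(a,b)]))
E
```

```text
[ 0.4771 -0.1849  0.2024] [179.9932  -0.0744  -8.2524] [ 0.1563  0.5924 -1.397 ] 0.017480726225237355
```

View pics/m5.png

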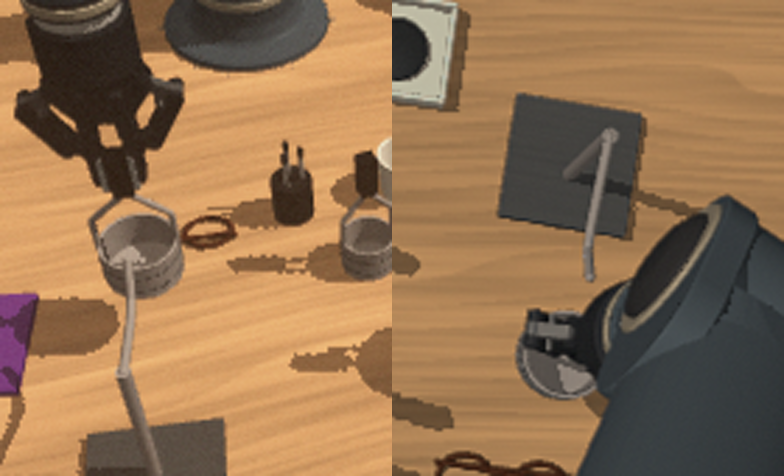

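Basket_b hangs upright in the jaws in front of the hook tip (left half (128,258), right half (589,277)), with its bail across the rod line. Threading it on.

{"op": "play_rows", "data": {
  "rows": [0.004, -0.0005, 0, 0, 0, 0, 0, 0.011, -0.0015, 0, 0, 0, 0, 0, 0.02, -0.003, 0, 0, 0, 0, 0, 0.03, -0.0045, 0, 0, 0, 0, 0, 0.04, -0.006, 0, 0, 0, 0, 0, 0.05, -0.0075, 0, 0, 0, 0, 0, 0.06, -0.009, 0, 0, 0, 0, 0, 0.07, -0.0105, 0, 0, 0, 0, 0, 0.08, -0.012, 0, 0, 0, 0, 0, 0.088, -0.013, 0, 0, 0, 0, 0, 0.094, -0.014, 0, 0, 0, 0, 0, 0.094, -0.014, 0, 0, 0, 0, 0]
}}

```text
t: 19.25
ee_pos: [0.572, -0.1988, 0.2017]
orientation: [180.0, -0.0, -8.2]
wrist_force: [0.5, 0.9, -1.1]
gripper_width: 0.0173
gripper_force: 58.7
```

{"op": "play_rows", "data": {
  "rows": [0, 0, -0.004, 0, 0, 0, 0, 0, 0, -0.01, 0, 0, 0, 0, 0, 0, -0.016, 0, 0, 0, 0, 0, 0, -0.021, 0, 0, 0, 0, 0, 0, -0.025, 0, 0, 0, 0, 0, 0, -0.028, 0, 0, 0, 0, 0, 0, -0.03, 0, 0, 0, 0, 0, 0, -0.031, 0, 0, 0, 0, 0, 0, -0.031, 0, 0, 0, 0]
}}

```text
t: 20.0
ee_pos: [0.5706, -0.1987, 0.1707]
orientation: [180.0, 0.0, -8.3]
wrist_force: [-0.1, 1.0, -1.2]
gripper_width: 0.0175
gripper_force: 58.7
```

Nearly seated, so I'll ease down until contact.

{"op": "play_rows", "data": {
  "rows": [0, 0, -0.0007, 0, 0, 0, 0, 0, 0, -0.0014, 0, 0, 0, 0, 0, 0, -0.002, 0, 0, 0, 0, 0, 0, -0.0026, 0, 0, 0, 0, 0, 0, -0.0026, 0, 0, 0, 0, 0, 0, -0.0026, 0, 0, 0, 0]
}}

```text
t: 20.5
ee_pos: [0.5707, -0.1987, 0.1683]
orientation: [180.0, -0.0, -8.3]
wrist_force: [0.9, -0.0, -1.7]
gripper_width: 0.0174
gripper_force: 58.7
```

{"op": "play_rows", "data": {
  "rows": [0, 0, -0.0006, 0, 0, 0, 0, 0, 0, -0.0012, 0, 0, 0, 0, 0, 0, -0.0012, 0, 0, 0, 0, 0, 0, -0.0012, 0, 0, 0, 0]
}}

```text
t: 20.83
ee_pos: [0.5708, -0.1992, 0.1674]
orientation: [180.0, -0.1, -8.3]
wrist_force: [0.0, -1.1, 1.1]
gripper_width: 0.0175
gripper_force: 59.0
```

Contact is starting at the expected height. Opening gently.

{"op": "play_rows", "data": {
  "force": 20,
  "rows": [0, 0, -0.0005, 0, 0, 0, 0, 0, 0, -0.0005, 0, 0, 0, 0, 0, 0, -0.0005, 0, 0, 0, 0.25, 0, 0, -0.0005, 0, 0, 0, 0.3, 0, 0, 0, 0, 0, 0, 0.4, 0, 0, 0, 0, 0, 0, 0.55, 0, 0, 0, 0, 0, 0, 0.7, 0, 0, 0, 0, 0, 0, 0.9, 0, 0, 0, 0, 0, 0, 1, 0, 0, 0, 0, 0, 0, 1, 0, 0, 0, 0, 0, 0, 1, 0, 0, 0, 0, 0, 0, 1]
}}

```text
t: 21.83
ee_pos: [0.5706, -0.1987, 0.167]
orientation: [180.0, -0.0, -8.3]
wrist_force: [-0.9, -0.4, -0.1]
gripper_width: 0.0852
gripper_force: 0.0
```

{"op": "play_rows", "data": {
  "rows": [0, 0, 0.004, 0, 0, 0, 1, 0, 0, 0.012, 0, 0, 0, 1, 0, 0, 0.025, 0, 0, 0, 1, 0, 0, 0.04, 0, 0, 0, 1, 0, 0, 0.055, 0, 0, 0, 1, 0, 0, 0.07, 0, 0, 0, 1, 0, 0, 0.085, 0, 0, 0, 1, 0, 0, 0.1, 0, 0, 0, 1, 0, 0, 0.115, 0, 0, 0, 1, 0, 0, 0.125, 0, 0, 0, 1, 0, 0, 0.13, 0, 0, 0, 1, 0, 0, 0.13, 0, 0, 0, 1]
}}

```text
t: 22.83
ee_pos: [0.5711, -0.1991, 0.2987]
orientation: [180.0, -0.2, -8.3]
wrist_force: [0.4, 0.6, 0.1]
gripper_width: 0.0856
gripper_force: 0.0
```

```bash
python3 - <<'E'
from h import *
o=observe(); print(o['ee_pos'],o['gripper_width'],o['t'])
im=snapshot("scene"); cv2.imwrite("pics/s6.png",im[:,:,::-1])
cv2.imwrite("pics/s6c.png",cv2.resize(im[130:330,190:450,::-1],None,fx=3,fy=3,interpolation=cv2.INTER_CUBIC))
E
```

```text
[ 0.5711 -0.1991  0.2987] 0.08562567761994522 22.8333
```

View pics/s6c.png

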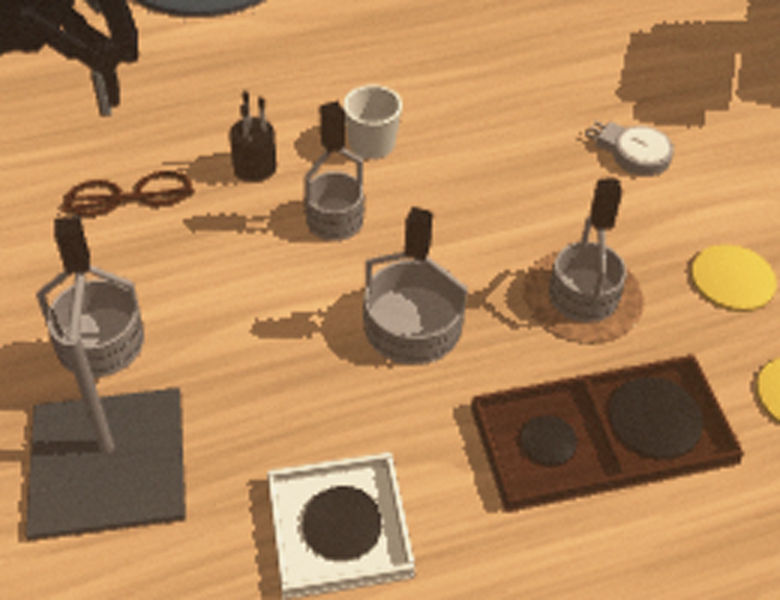

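Basket_b hangs in the dip (grip at (73,245), the same place the old one was). The old basket stands on the coaster (588,283), and everything else is unmoved. Handing in.

```bash
python3 -c "
from workcell import *
print(hand_in())"
```

```text
the job is handed in; nothing more can be done
None
```

The finished basket stands upright on the middle of the cork coaster, and basket_b, which fits the 62 mm lens in the dish, hangs by its bail in the dip of the hook; I handed the job in at about 23 s.

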